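# Sweep loose screw caps into the collecting tray

## Robot

A 7-joint arm with a two-finger parallel gripper is mounted at the origin on a cart in front of the work surface, level with it; the furniture and walls round the work are solid. World frame = base frame: x ahead of the robot, y to its left, z up, the work surface at z = 0. Lengths are in m, angles in rad, forces in N, time in s.
With the tool pointing down it reaches from about 0.425 to 1.025 m from the base axis. Payload 3.6 kg.
Tool frame: the origin (TCP) lies on the front face of the gripper's body, between the roots of the fingers; the fingertips stand 73 mm ahead of it and the grasp point (between the pads) lies 54 mm ahead of it; x points along the fingers, z is the direction in which the jaws open and shut, and the axes are right-handed (so a half turn about x gives the same grasp; the last joint's range is limited). The gripper opens to 85 mm and grips with 20 to 120 N. Pads are 22 mm wide; open, the fingers measure 114 mm over their backs; the gripper's body (76 mm by 85 mm) begins 54 mm behind the grasp point. The pads swing forward as they close: fully open they stand 13 mm farther back than shut.
Start: joints at [-1.355, 0.591, 0.048, 1.609, -0.033, 0.943, -0.034], TCP at [0.22, 0.691, 0.304] pointing down, gripper open.
Joint ranges: [-2.69, 2.69], [-0.47, 2.24], [-1.27, 1.36], [0.19, 2.51], [-1.53, 4.68], [0.08, 2.07], [-3.09, 3.09]. Speed limits (rad/s): [2.57, 2.57, 3.14, 3.14, 3.14, 3.14, 3.14].

## Interface

Orientations are given as a unit quaternion [w, x, y, z].
In Python, from cell import manip gives the robot as it stands.
- The arm moves only by the tool step_arm, never from a script. Its argument "targets" is a list of rows, each an object of numbers: "tx", "ty", "tz": the shift along the tool's x, y, z in mm; "roll": the turn about the tool's x in degrees. A call has 1 to 12 rows; each row is the pose to reach, as a shift and turn from the pose commanded when the call began, along the tool's axes at that moment; what a row does not reach only later rows make up. A row lasts 1/10 s, in which the tool goes at most 50 mm and 8.59 degrees, less where a joint would pass 70% of its speed; a pose out of reach is approached as far as the arm can. A call with a gripper value outside its range is refused whole. "gripper" is the closure, from 0 (fully open) to 1 (shut), set as the call begins (left out, the last holds). The fingers move at their own pace and stop on an object; "grip_force" is the grip in N (left out, the last holds). Time passes only in rows, so rows that repeat a pose let the fingers close. It gives the time, the measured TCP pose, the force and the opening at its end, in the units of the state.
- manip.get_obs(): the state, without advancing time (a new reading comes with each control period).
- manip.grab_frame(name): name is "side" or "top" or "wrist"; returns the picture (480x640x3 uint8, red, green, blue); there is no depth.
- manip.calibration(name): a dict with "fx", "fy", "cx", "cy" (pixels), "xyz" and "rotation" of the camera in the world. Camera axes: x right, y down, z forward; pixel columns grow to the right and rows downward; lengths in m; the calibration is good to about 2 mm. A picture is of the moment at which its call begins: read the wrist's pose just before it. calibration takes no time and is no camera call; for the wrist camera it gives the pose at the moment of the call.
- manip.finish_job(): hands the job in, once; it reports no verdict.
The state is a dict: "time_s": time; "q": joint angles; "joint_vel": joint speeds; "effort": joint torques, N m; "position": TCP position; "ee_rot": TCP orientation; "ft_force": force on the tool from outside, world axes, zero at the start; "wrist_torque": the same for the moment, N m; "finger_gap": opening from 0.0 (shut) to 1.0 (fully open).
Only numpy, scipy, OpenCV 4.12 (cv2) and the standard library are available. Lean on these libraries where they do the work, as an engineer would, in place of code of your own. Each camera call takes 0.05 s, during which the arm holds its last target.

## Task

Three loose screw caps (red, orange and green) lie scattered on the worktop. With the gripper's fingers closed, gently sweep them along the surface through the open side of the white collecting tray until all three lie on its flat floor, completely past the sloping lip. Do not pinch or lift the caps, and leave the standing blue-capped vial and the roll of green tape where they are.

Things in the scene. Friction and masses are not known exactly. Their poses are not given: they have to be found in the camera images.
- cap_red_center (a point): centre (half-way up) of the loose red ribbed screw cap, a solid disc 30 mm in diameter and 18 mm high lying flat on the worktop (centre 9 mm up), about 20 g
- cap_orange_center (a point): centre (half-way up) of the loose orange ribbed screw cap, a solid disc 30 mm in diameter and 18 mm high lying flat on the worktop (centre 9 mm up), about 20 g
- cap_green_center (a point): centre (half-way up) of the loose green ribbed screw cap, a solid disc 30 mm in diameter and 18 mm high lying flat on the worktop (centre 9 mm up), about 20 g
- tray: low white tray, blue rim, fixed, 190 mm along x, 150 along y. Origin under its centre at worktop height, z up. Open side: its own +y, where a lip (y = 43 to 75 mm) slopes up from the worktop to the flat floor, 2 mm high (y = 43 to -70). Walls 5 mm thick, 38 mm high with rim, inner faces at x = +-90 and y = -70; the last 12 mm of the side walls at the lip is 16 mm high
- vial_blue_center (a point): centre (half-way up, 25 mm) of the loose upright clear vial with a blue cap, 24 mm in diameter and 50 mm high, standing among the caps; a bystander
- tape_stand: loose roll of lime-green tape lying flat, 52 mm in diameter and 19 mm high, origin under its centre; a bystander
Mind the look-alikes: they are no part of the job. Of the things that look like the part that bears cap_orange_center, take the one that is nearest to the robot's base at the start. There is more than one size of the part that bears cap_red_center; the job needs the smallest.

How it is judged:
At the end, for the whole second after the job is handed in: All three caps rest on the tray floor between its walls, none on top of another, each centre at most 34 mm from the tray's middle towards the open side (past the lip to within 6 mm); the vial still stands, and it and the tape roll are within 20 mm of where they were (y of cap_red_center in the frame of tray between -0.07 and 0.034 m and x of cap_red_center in the frame of tray between -0.09 and 0.09 m and z of cap_red_center in the frame of tray between 0 and 0.025 m and linear speed of each of cap_red, cap_orange, cap_green below 0.02 m/s and y of cap_orange_center in the frame of tray between -0.07 and 0.034 m and x of cap_orange_center in the frame of tray between -0.09 and 0.09 m and z of cap_orange_center in the frame of tray between 0 and 0.025 m and y of cap_green_center in the frame of tray between -0.07 and 0.034 m and x of cap_green_center in the frame of tray between -0.09 and 0.09 m and z of cap_green_center in the frame of tray between 0 and 0.025 m and angle between vial_blue_center's own z axis and vertical below 0.2 rad and distance of each of vial_blue_center, tape_stand from where it was at the start of the episode below 0.02 m); the robot touches nothing.
It fails at once if a cap is lifted (its centre more than 40 mm above the worktop) (height (world z) of any of cap_red_center, cap_orange_center, cap_green_center above 0.04 m).
It fails at once if a cap is pinched or pressed hard by the fingers (over 25 N) (contact force between the fingers and cap_red above 25 N or contact force between the fingers and cap_orange above 25 N or contact force between the fingers and cap_green above 25 N).
It fails at once if the blue-capped vial is tipped or shifted by more than 20 mm (angle between vial_blue_center's own z axis and vertical above 0.5 rad or distance of vial_blue_center from where it was at the start of the episode above 0.02 m).
It fails at once if the tape roll is shifted by more than 20 mm (distance of tape_stand from where it was at the start of the episode above 0.02 m).
It also fails if it takes over 64 s, if anything falls off the work surface, if the arm or the gripper's body presses on something with over 40 N, if the wrist force passes 120 N, or if a joint passes its speed limit or range.

## Working session

There is one attempt and no reset: what is moved stays moved. The work goes in short steps, Python scripts to look and compute and a tool call to move; the robot and the scene stay as the last step left them, time stands still between calls to the robot, and variables do not carry over. Pictures are saved under pics/ and viewed, and the job is handed in when it is done.

Besides the shell and the picture viewer there is one more tool, called after ">>>" as a command line: name --argument value ..., lists and objects as JSON in quotes. step_arm: Moves the arm, as the interface text tells. Its arguments: {"type":"object","properties":{"targets":{"type":"array"},"gripper":{"type":"number"},"grip_force":{"type":"number"}},"required":["targets"]}

```bash
ls; mkdir -p pics
cat > h.py <<'E'
import numpy as np, cv2
from cell import manip
def save(n,f):
    im=manip.grab_frame(n); cv2.imwrite(f'pics/{f}.png',im[:,:,::-1]); return im
def ray(c,u,v,z):
    K=c
    d=np.array(K['rotation'])@np.array([(u-K['cx'])/K['fx'],(v-K['cy'])/K['fy'],1.])
    o=np.array(K['xyz']); return o+d*(z-o[2])/d[2]
def proj(c,p):
    q=np.array(c['rotation']).T@(np.array(p)-np.array(c['xyz'])); return c['fx']*q[0]/q[2]+c['cx'],c['fy']*q[1]/q[2]+c['cy']
E
python3 - <<'E'
from h import *
print(manip.get_obs())
for n in ['side','top','wrist']:
    print(n,manip.calibration(n)); save(n,n+'0')
E
```

```text
pics
{'time_s': 0.0, 'q': array([-1.35549337,  0.59210725,  0.04829061,  1.60980754, -0.0333079 ,
        0.94267958, -0.03371647]), 'joint_vel': array([-5.96048581e-04, -1.03018752e-03, -9.23638464e-04, -2.84227711e-04,
        5.44024983e-05, -1.85007262e-04,  6.16139848e-04]), 'effort': array([ 3.88652315e-04, -5.48681116e+01,  1.54647633e+00, -1.98138732e+01,
        9.30468523e-03,  8.68987700e-03, -1.53418330e-05]), 'position': array([0.22012035, 0.69009338, 0.3027546 ]), 'ee_rot': array([ 0.57032893, -0.41766633,  0.57153471,  0.41668673]), 'ft_force': array([0.60719515, 0.0664369 , 0.18550616]), 'wrist_torque': array([-0.01815559, -0.02341558, -0.00831776]), 'finger_gap': 1.0007632968109061}
side {'fx': 479.6777062740838, 'fy': 479.6777062740838, 'cx': 321.5114973207189, 'cy': 240.4480876399887, 'xyz': array([0.18135344, 0.62290151, 0.6027617 ]), 'rotation': array([ 0.10869961, -0.23144119,  0.88041319, -0.39936447])}
top {'fx': 572.6302810878009, 'fy': 572.6302810878009, 'cx': 320.7216908676064, 'cy': 242.7405299765029, 'xyz': array([0.27295767, 0.06513555, 1.11110389]), 'rotation': array([ 0.07802654, -0.67118107,  0.73238542, -0.08390135])}
wrist {'fx': 367.58504197021296, 'fy': 367.58504197021296, 'cx': 313.88453050326626, 'cy': 240.81972397872389, 'xyz': array([0.15848041, 0.71079434, 0.37307884]), 'rotation': array([0.10663844, 0.80025562, 0.58518032, 0.07604731])}
```

Rotations are quaternions; I'll convert them.

```bash
python3 - <<'E'
s=open('h.py').read()
s=s.replace("from cell import manip","from cell import manip\nfrom scipy.spatial.transform import Rotation as R\ndef q2(q): return R.from_quat(np.roll(np.array(q),-1)).as_matrix()").replace("np.array(K['rotation'])","q2(K['rotation'])").replace("np.array(c['rotation'])","q2(c['rotation'])")
open('h.py','w').write(s)
E
python3 -c "
from h import *
print(q2(manip.get_obs()['ee_rot']))
for n in ['side','top','wrist']:
  c=manip.calibration(n); print(n,ray(c,320,240,0))"
```

```text
[[-4.47401383e-04 -9.52717052e-01  3.03858551e-01]
 [-1.71976566e-03  3.03858865e-01  9.52715504e-01]
 [-9.99998421e-01 -9.63192673e-05 -1.77439695e-03]]
side [0.52951919 0.02453259 0.        ]
top [0.53760308 0.04536455 0.        ]
wrist [0.25490581 0.68579708 0.        ]
```

View pics/top0.png

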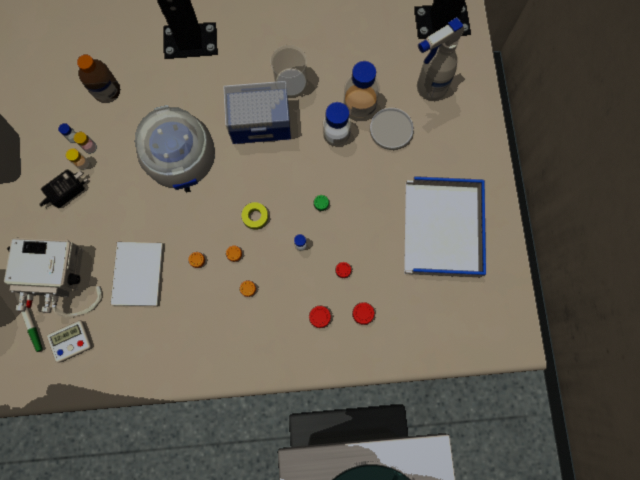

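View pics/side0.png

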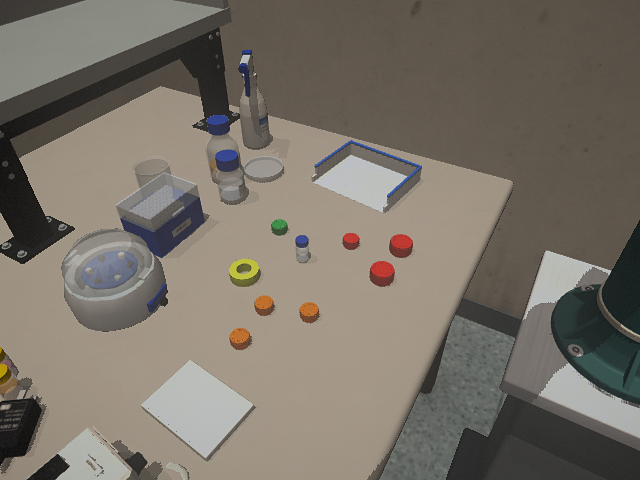

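View pics/wrist0.png

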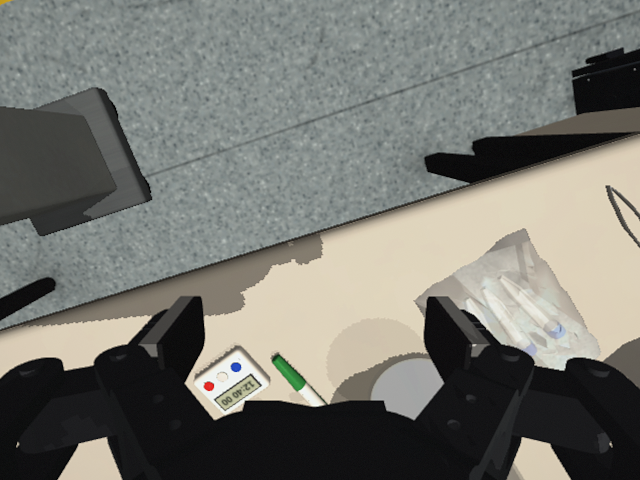

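Top view: oranges at (196,260), (234,254) and (248,289). Reds at (344,270) (small), (320,317) and (364,314). Green is at (321,203), the vial at (300,242), the tape at (255,215), and the tray's open side faces left. Next I measure from both views.

```bash
cat > m.py <<'E'
from h import *
def blobs(im,col):
    h=cv2.cvtColor(im,cv2.COLOR_RGB2HSV); H,S,V=cv2.split(h)
    m={'red':((H<5)|(H>174))&(S>180)&(V>90),'orange':(H>=6)&(H<18)&(S>170)&(V>120),'green':(H>55)&(H<80)&(S>150)&(V>50),
       'blue':(H>110)&(H<128)&(S>130)&(V>50),'lime':(H>26)&(H<38)&(S>150)&(V>80)}[col].astype(np.uint8)
    n,l,s,c=cv2.connectedComponentsWithStats(m)
    return [(c[i].round(1),s[i]) for i in range(1,n) if s[i][4]>30]
def tri(ca,a,cb,b):
    A=[];B=[]
    for c,(u,v) in((ca,a),(cb,b)):
        d=q2(c['rotation'])@np.array([(u-c['cx'])/c['fx'],(v-c['cy'])/c['fy'],1.]);d/=np.linalg.norm(d)
        P=np.eye(3)-np.outer(d,d);A.append(P);B.append(P@np.array(c['xyz']))
    return np.linalg.solve(sum(A),sum(B))
E
python3 - <<'E'
from m import *
T=cv2.imread('pics/top0.png')[:,:,::-1];S=cv2.imread('pics/side0.png')[:,:,::-1]
ct=manip.calibration('top');cs=manip.calibration('side')
for col in ['red','orange','green','blue','lime']:
    bt=blobs(T,col);bs=blobs(S,col)
    for a,s in bt:
        p=ray(ct,*a,0.009); u=proj(cs,p)
        b=min(bs,key=lambda b:np.hypot(*(b[0]-u)))
        t=tri(ct,a,cs,b[0])
        print(col,a,s[2:],'plane',p.round(4),'tri',t.round(4),'side',b[0],b[1][2:],'r',np.hypot(p[0],p[1]).round(3))
# tray corners px
for n,pt in dict(lipB=(405,271),lipT=(405,181),).items(): print(n,ray(ct,*pt,0.0))
vis=[]
for (u,v) in [(240,260),(340,290)]:
    vis.append(cv2.resize(T[v-50:v+50,u-65:u+65],None,fx=3,fy=3,interpolation=cv2.INTER_CUBIC))
vis.append(cv2.resize(T[165:290,390:500],(390,443),interpolation=cv2.INTER_CUBIC)[:300])
cv2.imwrite('pics/crop0.png',np.hstack(vis[:2])[:,:,::-1])
cv2.imwrite('pics/crop1.png',cv2.resize(T[165:290,390:500],None,fx=4,fy=4,interpolation=cv2.INTER_CUBIC)[:,:,::-1])
cv2.imwrite('pics/crop2.png',cv2.resize(S[130:220,300:430],None,fx=6,fy=6,interpolation=cv2.INTER_CUBIC)[:,:,::-1])
E
```

```text
red [342.9 269.5] [ 15  14 178] plane [0.4725 0.0061 0.009 ] tri [0.4722 0.0067 0.0162] side [350.7 237.7] [ 15  10 100] r 0.473
red [363.2 313.1] [ 21  21 356] plane [ 0.3844 -0.0247  0.009 ] tri [ 0.3838 -0.0233  0.0228] side [401.4 241. ] [ 21  13 199] r 0.385
red [319.7 316.4] [ 21  22 358] plane [0.3854 0.0591 0.009 ] tri [0.385  0.0595 0.0216] side [382.1 268.9] [ 23  16 255] r 0.39
orange [84.3 61.2] [ 14  13 152] plane [0.9706 0.5132 0.009 ] tri [0.5821 0.3748 0.2766] side [239.1 335.2] [ 19  16 219] r 1.098
orange [233.  252.6] [ 15  14 165] plane [0.525  0.2184 0.009 ] tri [0.5242 0.2178 0.0151] side [263.4 302.1] [ 18  14 184] r 0.569
orange [195.7 258.8] [ 14  15 156] plane [0.5189 0.2921 0.009 ] tri [0.5181 0.291  0.0153] side [239.1 335.2] [ 19  16 219] r 0.595
orange [247.1 287.8] [ 15  15 174] plane [0.4528 0.1948 0.009 ] tri [0.4524 0.1943 0.015 ] side [308.7 309. ] [ 18  14 192] r 0.493Traceback (most recent call last):
  File "<stdin>", line 8, in <module>
ValueError: min() iterable argument is empty
```

```bash
sed -i "s/(H>55)&(H<80)&(S>150)&(V>50)/(H>55)\&(H<80)\&(S>130)\&(V>35)/; s/S>130)&(V>50),'lime'/S>130)\&(V>35),'lime'/" m.py
python3 - <<'E'
from m import *
T=cv2.imread('pics/top0.png')[:,:,::-1];S=cv2.imread('pics/side0.png')[:,:,::-1]
ct=manip.calibration('top');cs=manip.calibration('side')
print(T[203,321],S[227,279],cv2.cvtColor(S[227:228,279:280].copy(),cv2.COLOR_RGB2HSV))
for col,z in [('green',.016),('blue',.045),('lime',.019)]:
    bt=blobs(T,col);bs=blobs(S,col)
    for a,s in bt:
        p=ray(ct,*a,z); u=proj(cs,p)
        if not bs: print(col,a,p); continue
        b=min(bs,key=lambda b:np.hypot(*(b[0]-u)))
        t=tri(ct,a,cs,b[0])
        print(col,a,s[2:],'plane',p.round(4),'tri',t.round(4),'side',b[0],b[1][2:])
for n,pt in dict(lipB=(405,271),lipT=(405,181),).items(): print(n,ray(ct,*pt,0.0))
vis=[]
for (u,v) in [(240,260),(340,290)]:
    vis.append(cv2.resize(T[v-50:v+50,u-65:u+65],None,fx=3,fy=3,interpolation=cv2.INTER_CUBIC))
cv2.imwrite('pics/crop0.png',np.hstack(vis[:2])[:,:,::-1])
cv2.imwrite('pics/crop1.png',cv2.resize(T[165:290,390:500],None,fx=4,fy=4,interpolation=cv2.INTER_CUBIC)[:,:,::-1])
cv2.imwrite('pics/crop2.png',cv2.resize(S[130:220,300:430],None,fx=6,fy=6,interpolation=cv2.INTER_CUBIC)[:,:,::-1])
E
```

```text
[ 32 130  49] [ 67 140  73] [[[ 62 133 140]]]
green [321.  202.5] [ 15  15 168] plane [0.6103 0.037  0.016 ] tri [0.612  0.0377 0.0162] side [278.7 223.7] [15  9 91]
green [ 34.4 338.8] [ 13  23 135] plane [0.3895 0.6004 0.016 ] tri [0.3437 0.4134 0.392 ] side [278.7 223.7] [15  9 91]
blue [455.5  23.9] [ 15  13 122] plane [ 0.9666 -0.2775  0.045 ] tri [ 1.0199 -0.291  -0.0145] side [216.9 119.4] [ 21  10 162]
blue [424.   45.7] [11 11 82] plane [ 0.9217 -0.2051  0.045 ] tri [ 0.9339 -0.1986  0.0479] side [216.9 119.4] [ 21  10 162]
blue [363.5  72.5] [ 23  25 428] plane [ 0.8716 -0.0735  0.045 ] tri [ 0.853  -0.0805  0.0446] side [226.  155.1] [ 23  12 202]
blue [336.8 113.5] [ 23  24 418] plane [ 0.7854 -0.0103  0.045 ] tri [ 0.7593 -0.0054  0.1033] side [226.  155.1] [ 23  12 202]
blue [ 64.  128.6] [11 11 89] plane [0.8007 0.5381 0.045 ] tri [0.6166 0.4105 0.2277] side [156.2 294.3] [17 22 45]
blue [184.6 183.4] [24  9 76] plane [0.6637 0.3007 0.045 ] tri [0.6678 0.3032 0.038 ] side [156.2 294.3] [17 22 45]
blue [484. 211.] [ 1 43 43] plane [ 0.5567 -0.2751  0.045 ] tri [ 0.6025 -0.2715  0.0121] side [338.9 151.7] [55 26 92]
blue [482.  228.3] [ 2 44 46] plane [ 0.5227 -0.2661  0.045 ] tri [ 0.5096 -0.2912 -0.0217] side [405.6 176.5] [ 34  38 113]
blue [299.7 240. ] [ 11  11 102] plane [0.5303 0.0849 0.045 ] tri [0.5309 0.0853 0.0473] side [301.4 239.1] [12  8 74]
blue [483.2 264.5] [12 27 37] plane [ 0.4524 -0.2577  0.045 ] tri [ 0.4675 -0.2726 -0.0091] side [405.6 176.5] [ 34  38 113]
lime [254.3 215. ] [ 26  25 401] plane [0.5952 0.171  0.019 ] tri [0.5974 0.1719 0.0159] side [243.4 268.9] [ 30  21 353]
lipB [ 0.46046306 -0.11596713  0.        ]
lipT [ 0.6459469  -0.13841694  0.        ]
```

View pics/crop0.png

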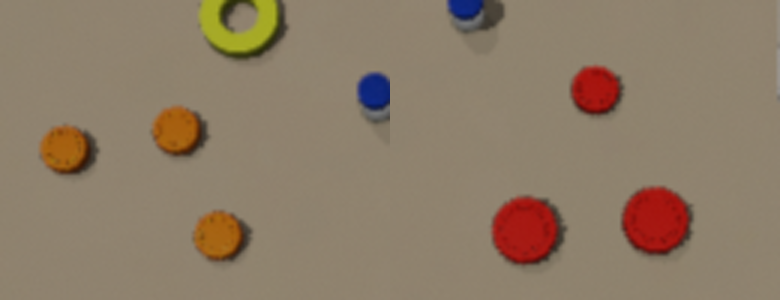

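View pics/crop1.png

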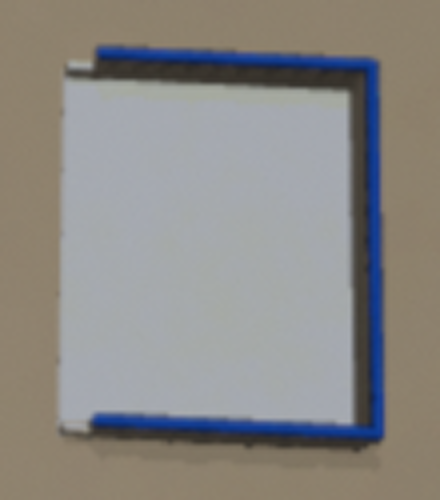

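View pics/crop2.png

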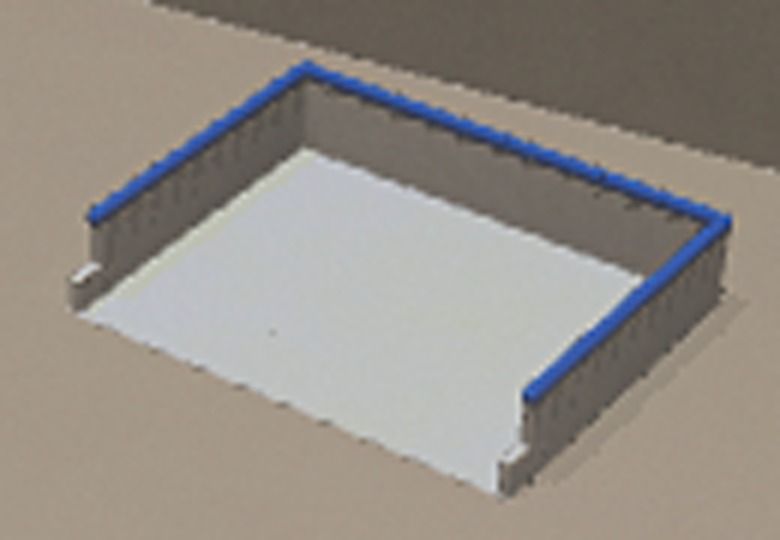

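Candidates: the orange at (247,288) is 0.49 m from the base against 0.57 and 0.60 m for the others, so it is the one. The red at (343,270) is 15 px wide against 21 px for the others, so it is the smallest. The enlarged crop confirms both. Now the tray pose.

Run:
```python
from m import *
ct=manip.calibration('top');cs=manip.calibration('side')
t=lambda u,v:(390+u/4,165+v/4); s=lambda u,v:(300+u/6,130+v/6)
print('rim far-back', tri(ct,t(375,62),cs,s(308,67)), ray(ct,*t(375,62),.038),ray(cs,*s(308,67),.038))
print('rim near-back', tri(ct,t(380,435),cs,s(727,222)), ray(ct,*t(380,435),.038),ray(cs,*s(727,222),.038))
print('rim far-front', tri(ct,t(98,52),cs,s(93,214)),ray(ct,*t(98,52),.038))
print('rim near-front', tri(ct,t(93,422),cs,s(527,397)),ray(ct,*t(93,422),.038))
print('lip far', tri(ct,t(64,80),cs,s(76,313)),ray(ct,*t(64,80),0),ray(cs,*s(76,313),0))
print('lip near', tri(ct,t(60,430),cs,s(500,495)),ray(ct,*t(60,430),0),ray(cs,*s(500,495),0))
```

```text
rim far-back [ 0.62233515 -0.28794272  0.03311821] [ 0.62063646 -0.28637499  0.038     ] [ 0.61868218 -0.28013452  0.038     ]
rim near-back [ 0.43719058 -0.261855    0.03286746] [ 0.4355409  -0.26048328  0.038     ] [ 0.43577083 -0.25378687  0.038     ]
rim far-front [ 0.63976656 -0.15111923  0.03521408] [ 0.63775345 -0.15090345  0.038     ]
rim near-front [ 0.4559693  -0.1259267   0.03348891] [ 0.45364197 -0.12552097  0.038     ]
lip far [ 0.63958602 -0.13898469 -0.00118399] [ 0.63722851 -0.13941521  0.        ] [ 0.6408531  -0.13733953  0.        ]
lip near [ 0.45884628 -0.11568585 -0.00207056] [ 0.45748572 -0.11560677  0.        ] [ 0.45894487 -0.11302754  0.        ]
```

```bash
cat >> m.py <<'E'
def go(*pts,yaw=None):
    o=manip.get_obs(); M=q2(o['ee_rot']); 
    a=np.degrees(np.arctan2(M[1,1],M[0,1]))
    print('pos',o['position'].round(4),'t',round(o['time_s'],2),'tool y yaw',a.round(1))
    for p in pts: print(p,'-> txyz mm',(M.T@(np.array(p)-o['position'])*1000).round(0))
    if yaw is not None: print('roll',((a-yaw+180)%360-180).round(1))
E
python3 -c "
from m import *
go((.472,.05,.25),yaw=90)"
```

```text
pos [0.2202 0.6902 0.303 ] t 0.15 tool y yaw 162.3
(0.472, 0.05, 0.25) -> txyz mm [  54. -434. -533.]
roll 72.3
```

>>> step_arm --targets '[{"tx": 0, "ty": 0, "tz": 0, "roll": 0}]' --gripper 1 --grip_force 20

```text
time_s: 0.25
position: [0.2202, 0.6904, 0.3034]
ee_rot: [0.571, -0.417, 0.571, 0.417]
ft_force: [-0.3, -0.4, -0.4]
finger_gap: 0.856
```

>>> step_arm --targets '[{"tx": 3, "ty": -30, "tz": -35, "roll": 5}, {"tx": 6, "ty": -60, "tz": -72, "roll": 10}, {"tx": 10, "ty": -90, "tz": -109, "roll": 15}, {"tx": 13, "ty": -120, "tz": -146, "roll": 20}, {"tx": 16, "ty": -150, "tz": -183, "roll": 25}, {"tx": 20, "ty": -180, "tz": -220, "roll": 30}, {"tx": 24, "ty": -210, "tz": -257, "roll": 35}, {"tx": 28, "ty": -240, "tz": -294, "roll": 40}, {"tx": 32, "ty": -270, "tz": -331, "roll": 45}, {"tx": 36, "ty": -300, "tz": -368, "roll": 50}, {"tx": 40, "ty": -330, "tz": -405, "roll": 55}, {"tx": 44, "ty": -360, "tz": -442, "roll": 60}]'

```text
time_s: 1.45
position: [0.4295, 0.1586, 0.2601]
ee_rot: [0.703, -0.075, 0.703, 0.075]
ft_force: [-0.0, 0.3, -0.9]
finger_gap: -0.0
```

```bash
python3 -c "
from m import *
go((.47,.048,.16),yaw=91)"
```

```text
pos [0.4295 0.1586 0.2601] t 1.45 tool y yaw 102.1
(0.47, 0.048, 0.16) -> txyz mm [ 100. -117.   16.]
roll 11.1
```

```bash
python3 -c "
from m import *
go((.4655,.051,.15),yaw=99)"
```

```text
pos [0.4295 0.1586 0.2601] t 1.45 tool y yaw 102.1
(0.4655, 0.051, 0.15) -> txyz mm [ 110. -113.   12.]
roll 3.1
```

>>> step_arm --targets '[{"tx": 40, "ty": -40, "tz": 4, "roll": 3}, {"tx": 70, "ty": -80, "tz": 8, "roll": 3}, {"tx": 105, "ty": -114, "tz": 13, "roll": 3}, {"tx": 110, "ty": -114, "tz": 13, "roll": 3}, {"tx": 110, "ty": -114, "tz": 13, "roll": 3}]'

```text
time_s: 1.95
position: [0.4657, 0.05, 0.1487]
ee_rot: [0.704, -0.056, 0.706, 0.056]
ft_force: [0.6, 0.7, 0.4]
finger_gap: 0.004
```

```bash
python3 -c "
from m import *
save('wrist','w1')
go((.4655,.051,.08),(.4968,-.1524,.08),yaw=99)"
```

```text
pos [0.4658 0.0516 0.1496] t 2.0 tool y yaw 99.3
(0.4655, 0.051, 0.08) -> txyz mm [70. -1. -0.]
(0.4968, -0.1524, 0.08) -> txyz mm [  69. -206.   -2.]
roll 0.3
```

View pics/w1.png

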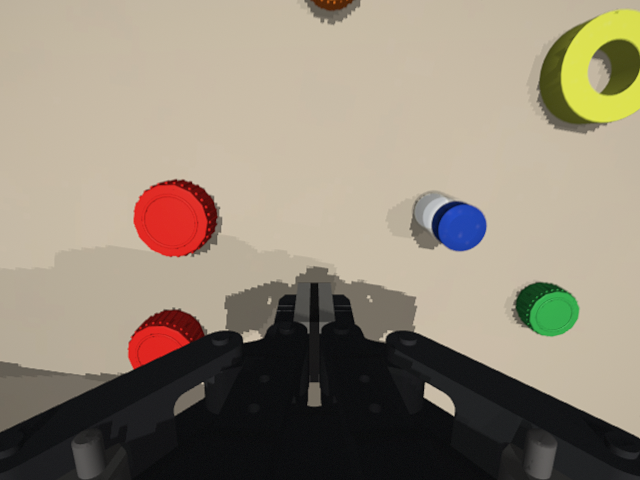

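Wrist view: the fingers are closed at (315,290), with nothing underneath. The vial is at (455,225) and the big reds at (175,218) and (165,350), all clear. Descending, then a first slow push on red.

>>> step_arm --targets '[{"tx": 30, "ty": 0, "tz": 0}, {"tx": 55, "ty": 0, "tz": 0}, {"tx": 70, "ty": 0, "tz": 0}, {"tx": 70, "ty": -8, "tz": 0}, {"tx": 70, "ty": -14, "tz": 0}, {"tx": 70, "ty": -20, "tz": 0}, {"tx": 70, "ty": -28, "tz": 0}, {"tx": 70, "ty": -36, "tz": 0}, {"tx": 70, "ty": -44, "tz": 0}, {"tx": 70, "ty": -52, "tz": 0}, {"tx": 70, "ty": -60, "tz": 0}, {"tx": 70, "ty": -66, "tz": 0}]'

```text
$.targets[0]: bad value
```

```bash
cat >> m.py <<'E'
TC=np.array([.5387,-.2015]); TY=np.array([.131,.991]); TX=np.array([.991,-.131])
def look(name,goals=None):
    S=save('side','s_'+name);T=save('top','t_'+name);ct=manip.calibration('top');cs=manip.calibration('side')
    for col in ['red','orange','green']:
        for im,c,n in((T,ct,'top'),(S,cs,'side')):
            for a,s in blobs(im,col):
                p=ray(c,*a,.0155)
                if p[0]>.7 or abs(p[1])>.35: continue
                d=p[:2]-TC
                print(col,n,a,s[2:],p[:2].round(4),'tray',(d@TX).round(4),(d@TY).round(4))
    for col,z in [('blue',.047),('lime',.016)]:
        for a,s in blobs(T,col):
            p=ray(ct,*a,z)
            if p[1]>-.1 and .45<p[0]<.62 and p[1]<.25: print(col,p.round(4))
E
python3 -c "
from m import *
look('a');print(manip.get_obs()['ft_force'])
go((.4968,-.1524,.08),yaw=99)"
```

```text
red top [365.2 312.7] [ 17  21 273] [ 0.3841 -0.028 ] tray -0.1759 0.1517
red side [401.2 241.2] [ 21  15 232] [ 0.3873 -0.0307] tray -0.1724 0.1495
red side [382.2 269. ] [ 23  17 279] [0.3878 0.0538] tray -0.183 0.2333
orange side [263.4 302.1] [ 18  14 184] [0.5246 0.2182] tray -0.069 0.4141
orange side [308.7 309. ] [ 18  14 194] [0.4529 0.1947] tray -0.137 0.3814
orange side [239.1 335.2] [ 19  16 220] [0.5185 0.2913] tray -0.0845 0.4857
green side [278.8 223.6] [15  9 93] [0.6145 0.0369] tray 0.0439 0.2461
[ 0.17056212 -0.06990597  0.59187654]
pos [0.4662 0.0532 0.1506] t 2.1 tool y yaw 99.4
(0.4968, -0.1524, 0.08) -> txyz mm [  70. -208.   -4.]
roll 0.4
```

View pics/s_a.png

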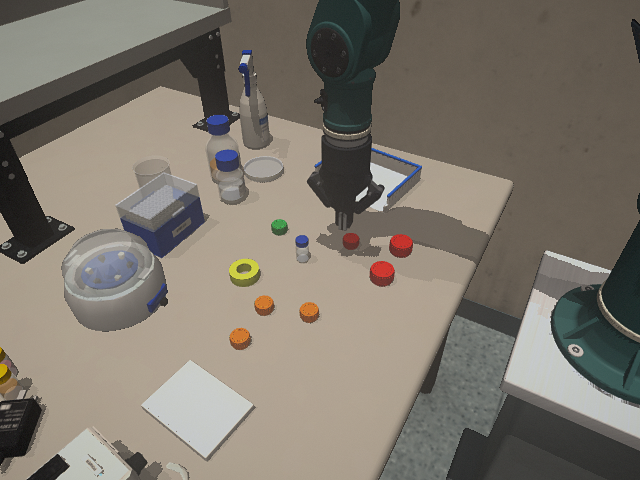

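The move was refused because every row needs all four numbers. I'll resend it with roll.

>>> step_arm --targets '[{"tx": 30, "ty": 0, "tz": 0, "roll": 0}, {"tx": 55, "ty": 0, "tz": 0, "roll": 0}, {"tx": 70, "ty": 0, "tz": 0, "roll": 0}, {"tx": 70, "ty": -8, "tz": 0, "roll": 0}, {"tx": 70, "ty": -14, "tz": 0, "roll": 0}, {"tx": 70, "ty": -20, "tz": 0, "roll": 0}, {"tx": 70, "ty": -28, "tz": 0, "roll": 0}, {"tx": 70, "ty": -36, "tz": 0, "roll": 0}, {"tx": 70, "ty": -44, "tz": 0, "roll": 0}, {"tx": 70, "ty": -52, "tz": 0, "roll": 0}, {"tx": 70, "ty": -60, "tz": 0, "roll": 0}, {"tx": 70, "ty": -66, "tz": 0, "roll": 0}]'

```text
time_s: 3.3
position: [0.4768, -0.0145, 0.0799]
ee_rot: [0.705, -0.057, 0.705, 0.057]
ft_force: [-0.8, 0.5, 1.3]
finger_gap: 0.003
```

```bash
sed -i 's/(S>180)&(V>90)/(S>150)\&(V>45)/; s/(S>170)&(V>120)/(S>150)\&(V>60)/' m.py
python3 -c "
from m import *
look('b');print(manip.get_obs()['ft_force'])
go((.4968,-.1524,.08),yaw=99)"
```

```text
red top [314.  317.8] [ 11  20 139] [0.383  0.0702] tray -0.1899 0.2489
red side [401.  242.7] [ 23  22 300] [ 0.386  -0.0266] tray -0.1742 0.1534
red side [382.  269.1] [ 25  18 307] [0.388  0.0542] tray -0.1828 0.2337
orange top [233.7 253. ] [ 16  16 190] [0.5226 0.2162] tray -0.0707 0.4118
orange top [196.5 259.3] [ 16  16 181] [0.5164 0.2892] tray -0.0864 0.4834
orange top [248.1 287.6] [ 16  16 147] [0.4519 0.1921] tray -0.1375 0.3786
orange side [263.1 303.3] [ 18  19 216] [0.5235 0.2205] tray -0.0703 0.4163
orange side [308.5 310.1] [ 19  21 230] [0.452  0.1969] tray -0.1381 0.3834
orange side [239.1 335.5] [ 20  17 235] [0.5182 0.2918] tray -0.0849 0.4861
green side [278.7 223.7] [15  9 91] [0.6145 0.0372] tray 0.0439 0.2465
lime [0.5956 0.1709 0.016 ]
[-0.46652548 -0.24269072  0.15858976]
pos [ 0.4768 -0.0148  0.0799] t 3.4 tool y yaw 99.2
(0.4968, -0.1524, 0.08) -> txyz mm [  -0. -139.   -2.]
roll 0.2
```

View pics/s_b.png

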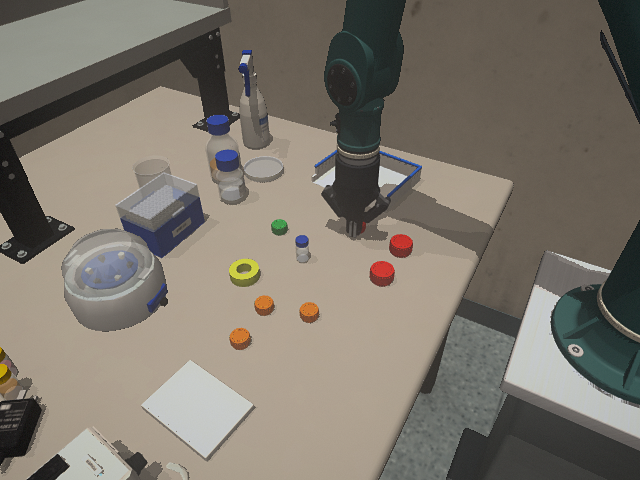

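```bash
python3 -c "
from m import *
c=manip.calibration('side')
a=cv2.imread('pics/s_b.png')
print(proj(c,(.4768+.0042,-.0148-.0257,.009)), proj(c,(.4768,-.0148,.007)))
cv2.imwrite('pics/z1.png',cv2.resize(a[190:260,310:410],None,fx=7,fy=7))"
```

```text
(np.float64(358.0799820954722), np.float64(225.38457773968517)) (np.float64(354.039994527915), np.float64(234.29155296247683))
```

View pics/z1.png

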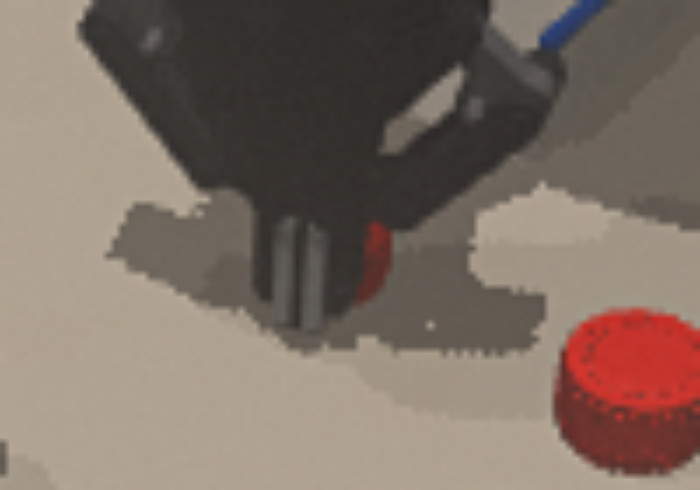

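The red cap is centred ahead of the fingers; its edge is at (366,225) as predicted. Continuing.

>>> step_arm --targets '[{"tx": 0, "ty": -6, "tz": 0, "roll": 0}, {"tx": 0, "ty": -14, "tz": 0, "roll": 0}, {"tx": 0, "ty": -22, "tz": 0, "roll": 0}, {"tx": 0, "ty": -30, "tz": 0, "roll": 0}, {"tx": 0, "ty": -38, "tz": 0, "roll": 0}, {"tx": 0, "ty": -46, "tz": 0, "roll": 0}, {"tx": 0, "ty": -54, "tz": 0, "roll": 0}, {"tx": 0, "ty": -62, "tz": 0, "roll": 0}, {"tx": 0, "ty": -70, "tz": 0, "roll": 0}, {"tx": 0, "ty": -77, "tz": 0, "roll": 0}, {"tx": 0, "ty": -83, "tz": 0, "roll": 0}]'

```text
time_s: 4.5
position: [0.4902, -0.0962, 0.0799]
ee_rot: [0.705, -0.057, 0.705, 0.057]
ft_force: [-0.8, 0.9, -0.5]
finger_gap: 0.002
```

```bash
python3 -c "
from m import *
save('side','s_c'); o=manip.get_obs(); p=o['position']
c=manip.calibration('side')
a=cv2.imread('pics/s_c.png'); print(p,o['ft_force'])
print(proj(c,(p[0]+.0042,p[1]-.0257,.009)))
cv2.imwrite('pics/z2.png',cv2.resize(a[150:240,310:430],None,fx=6,fy=6))"
```

```text
[ 0.4904322  -0.09725154  0.07998757] [ 0.48447992 -0.44188682 -0.39129471]
(np.float64(369.8482899722418), np.float64(201.36228867504082))
```

View pics/z2.png

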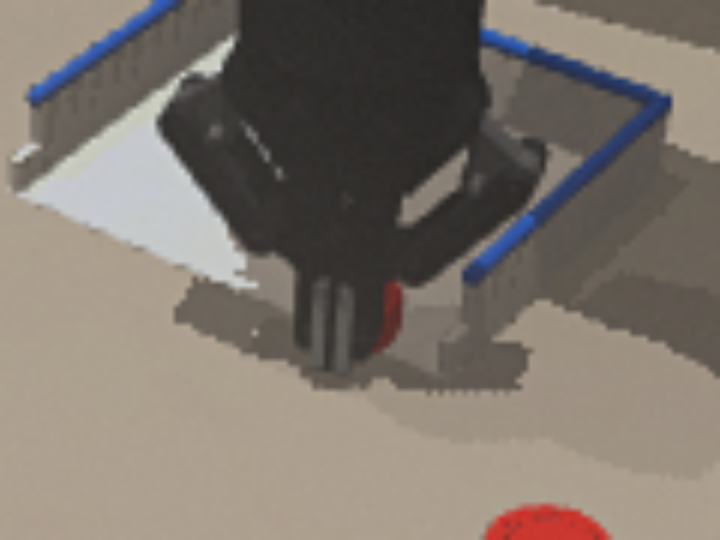

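>>> step_arm --targets '[{"tx": 0, "ty": -6, "tz": 0, "roll": 0}, {"tx": 0, "ty": -13, "tz": 0, "roll": 0}, {"tx": 0, "ty": -20, "tz": 0, "roll": 0}, {"tx": 0, "ty": -27, "tz": 0, "roll": 0}, {"tx": 0, "ty": -34, "tz": 0, "roll": 0}, {"tx": 0, "ty": -41, "tz": 0, "roll": 0}, {"tx": 0, "ty": -48, "tz": 0, "roll": 0}, {"tx": 0, "ty": -55, "tz": 0, "roll": 0}, {"tx": 0, "ty": -61, "tz": 0, "roll": 0}, {"tx": 0, "ty": -66, "tz": 0, "roll": 0}, {"tx": 0, "ty": -69, "tz": 0, "roll": 0}, {"tx": 0, "ty": -69, "tz": 0, "roll": 0}]'

```text
time_s: 5.75
position: [0.5014, -0.1641, 0.0799]
ee_rot: [0.705, -0.057, 0.705, 0.057]
ft_force: [1.1, -0.5, -0.4]
finger_gap: 0.002
```

>>> step_arm --targets '[{"tx": 0, "ty": 10, "tz": 0, "roll": 0}, {"tx": 0, "ty": 25, "tz": 0, "roll": 0}, {"tx": -30, "ty": 40, "tz": 0, "roll": 0}, {"tx": -70, "ty": 60, "tz": 0, "roll": 0}, {"tx": -80, "ty": 105, "tz": 0, "roll": 0}, {"tx": -80, "ty": 150, "tz": 0, "roll": 0}, {"tx": -80, "ty": 190, "tz": 0, "roll": 0}]'

```text
time_s: 6.45
position: [0.4692, 0.0277, 0.1605]
ee_rot: [0.705, -0.058, 0.705, 0.059]
ft_force: [0.2, 0.8, -0.7]
finger_gap: -0.002
```

```bash
python3 -c "
from m import *
look('d')
go((.6155,.083,.16),yaw=95)"
```

```text
red top [441.7 244. ] [ 16  15 181] [ 0.505  -0.1917] tray -0.0347 0.0053
red side [401.2 241.8] [ 23  18 270] [ 0.3867 -0.0291] tray -0.1733 0.1509
red side [382.  269.2] [ 24  18 308] [0.3879 0.0545] tray -0.1829 0.2339
orange side [263.1 302.9] [ 18  19 209] [0.524  0.2198] tray -0.0697 0.4156
orange side [308.6 309.5] [ 19  18 216] [0.4525 0.1957] tray -0.1375 0.3823
orange side [239.  335.5] [ 20  17 234] [0.5183 0.2918] tray -0.0848 0.4862
green side [278.8 223.7] [15  9 91] [0.6143 0.0371] tray 0.0437 0.2464
lime [0.6034 0.1722 0.016 ]
pos [0.4682 0.0323 0.1597] t 6.55 tool y yaw 100.1
(0.6155, 0.083, 0.16) -> txyz mm [ -0.  24. 154.]
roll 5.1
```

View pics/s_d.png

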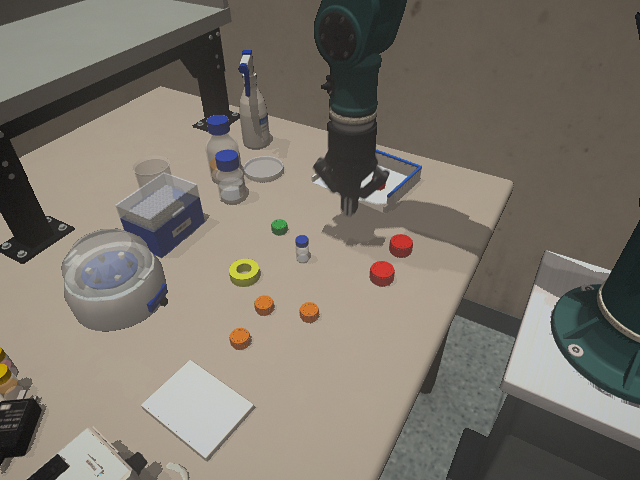

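The top view puts red at tray (-35, 5) mm, well inside. Next is green.

```bash
python3 -c "
from m import *
go((.617,.082,.165),yaw=84)"
```

```text
pos [0.4682 0.0323 0.1597] t 6.55 tool y yaw 100.1
(0.617, 0.082, 0.165) -> txyz mm [ -6.  23. 155.]
roll 16.1
```

>>> step_arm --targets '[{"tx": -6, "ty": 0, "tz": 30, "roll": 4}, {"tx": -6, "ty": 8, "tz": 70, "roll": 8}, {"tx": -6, "ty": 16, "tz": 110, "roll": 12}, {"tx": -6, "ty": 23, "tz": 145, "roll": 16}, {"tx": -6, "ty": 23, "tz": 155, "roll": 16}, {"tx": -6, "ty": 23, "tz": 155, "roll": 16}, {"tx": -6, "ty": 23, "tz": 155, "roll": 16}]'

```text
time_s: 7.25
position: [0.6177, 0.0715, 0.1653]
ee_rot: [0.705, 0.041, 0.707, -0.041]
ft_force: [-0.7, -0.8, 0.4]
finger_gap: -0.003
```

```bash
python3 -c "
from m import *
save('wrist','w2')
go((.617,.082,.08),(.5898,-.1765,.08),yaw=84)"
```

```text
pos [0.6174 0.071  0.1654] t 7.3 tool y yaw 83.3
(0.617, 0.082, 0.08) -> txyz mm [85. 11. -1.]
(0.5898, -0.1765, 0.08) -> txyz mm [  86. -249.    2.]
roll -0.7
```

View pics/w2.png

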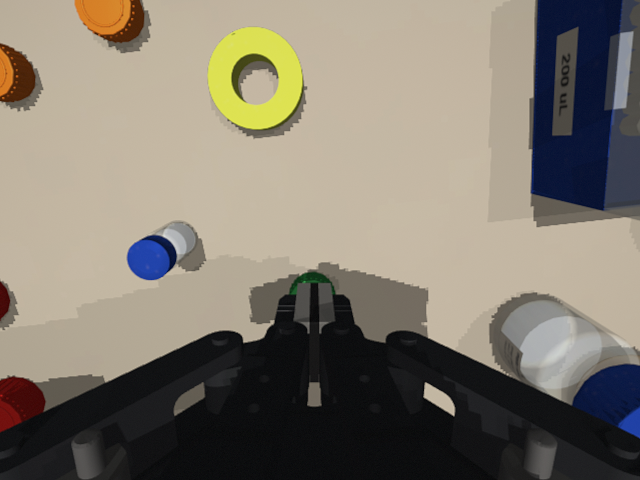

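Wrist view: the green cap peeps out at (313,283), laterally centred on the fingers at (315,290). The tape is at (255,78) and the vial at (160,250), both clear. I'll back off 13 mm, descend and push.

>>> step_arm --targets '[{"tx": 0, "ty": 13, "tz": -1, "roll": 0}, {"tx": 30, "ty": 13, "tz": -1, "roll": 0}, {"tx": 60, "ty": 13, "tz": -1, "roll": 0}, {"tx": 80, "ty": 13, "tz": -1, "roll": 0}, {"tx": 85, "ty": 13, "tz": -1, "roll": 0}, {"tx": 85, "ty": 8, "tz": -1, "roll": 0}, {"tx": 85, "ty": 2, "tz": -1, "roll": 0}, {"tx": 85, "ty": -5, "tz": -1, "roll": 0}, {"tx": 85, "ty": -13, "tz": 0, "roll": 0}, {"tx": 85, "ty": -21, "tz": 0, "roll": 0}, {"tx": 85, "ty": -29, "tz": 0, "roll": 0}, {"tx": 85, "ty": -36, "tz": 0, "roll": 0}]'

```text
time_s: 8.5
position: [0.6155, 0.0349, 0.0811]
ee_rot: [0.706, 0.041, 0.706, -0.042]
ft_force: [0.3, 0.5, 0.1]
finger_gap: -0.0
```

```bash
cat >> m.py <<'E'
def peek(n,col):
    im=save('side','s_'+n); o=manip.get_obs(); p=o['position']; M=q2(o['ee_rot']); c=manip.calibration('side')
    t=p-M[:,1]*.026; t[2]=.009
    u=proj(c,t); print('pos',p.round(4),'F',o['ft_force'].round(1),'expect',np.round(u,1),[(b[0],b[1]) for b in blobs(im,col) if abs(b[0][0]-u[0])<25])
    x,y=int(u[0])-50,int(u[1])-40; print('crop origin',x,y)
    cv2.imwrite(f'pics/z_{n}.png',cv2.resize(im[y:y+75,x:x+100],None,fx=7,fy=7)[:,:,::-1])
E
python3 -c "
from m import *
peek('e','green')
go((.5898,-.1765,.08),yaw=84)"
```

```text
pos [0.6153 0.0333 0.0811] F [-0.  -1.3 -0.3] expect [288.1 218.3] []
crop origin 238 178
pos [0.6153 0.0333 0.0811] t 8.55 tool y yaw 83.2
(0.5898, -0.1765, 0.08) -> txyz mm [   1. -211.   -0.]
roll -0.8
```

View pics/z_e.png

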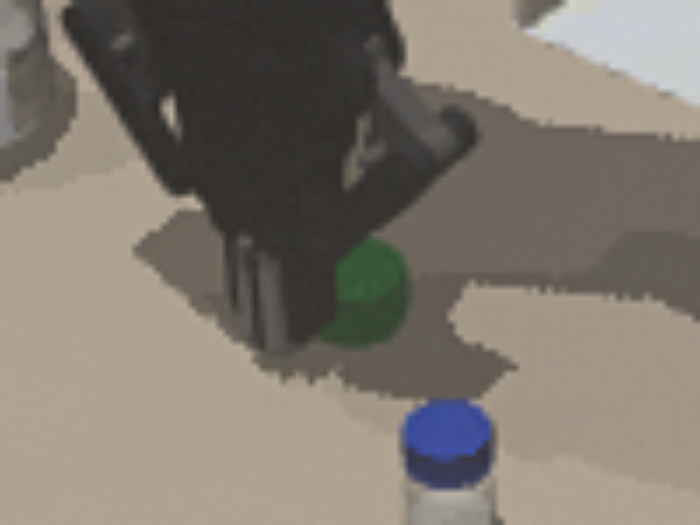

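Green's right edge is at x≈296.6, with 295 expected, so it is within 3 mm of centre. Continuing.

>>> step_arm --targets '[{"tx": 0, "ty": -7, "tz": 0, "roll": 0}, {"tx": 0, "ty": -15, "tz": 0, "roll": 0}, {"tx": 0, "ty": -23, "tz": -1, "roll": 0}, {"tx": 0, "ty": -31, "tz": -1, "roll": 0}, {"tx": 0, "ty": -39, "tz": -1, "roll": 0}, {"tx": 0, "ty": -47, "tz": -1, "roll": 0}, {"tx": 0, "ty": -55, "tz": -2, "roll": 0}, {"tx": 0, "ty": -63, "tz": -2, "roll": 0}, {"tx": 0, "ty": -71, "tz": -2, "roll": 0}, {"tx": 0, "ty": -79, "tz": -2, "roll": 0}, {"tx": 0, "ty": -87, "tz": -2, "roll": 0}, {"tx": 0, "ty": -94, "tz": -2, "roll": 0}]'

```text
time_s: 9.75
position: [0.6025, -0.058, 0.0809]
ee_rot: [0.706, 0.041, 0.706, -0.041]
ft_force: [0.1, -0.1, 1.0]
finger_gap: 0.0
```

```bash
python3 -c "
from m import *
peek('f','green')
go((.5898,-.1765,.08),yaw=84)"
```

```text
pos [ 0.6024 -0.0597  0.081 ] F [-0.9 -1.4  0. ] expect [317.1 196.2] []
crop origin 267 156
pos [ 0.6024 -0.0597  0.081 ] t 9.8 tool y yaw 83.2
(0.5898, -0.1765, 0.08) -> txyz mm [   1. -118.    1.]
roll -0.8
```

View pics/z_f.png

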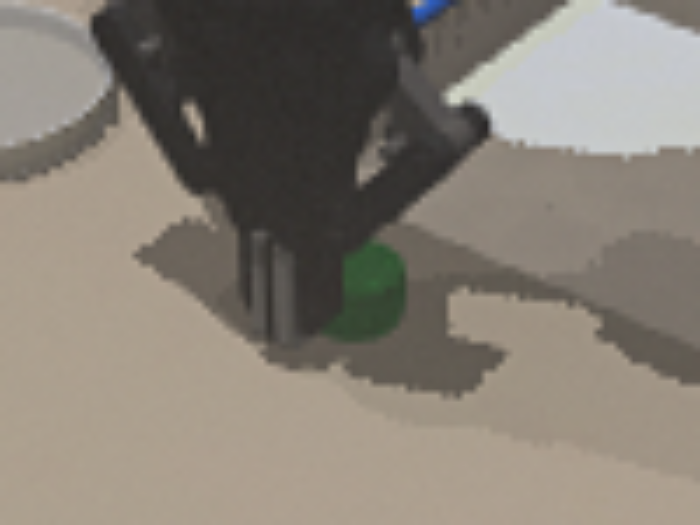

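>>> step_arm --targets '[{"tx": 0, "ty": -7, "tz": 0, "roll": 0}, {"tx": 0, "ty": -15, "tz": 0, "roll": 0}, {"tx": 0, "ty": -23, "tz": 0, "roll": 0}, {"tx": 0, "ty": -31, "tz": 0, "roll": 0}, {"tx": 0, "ty": -38, "tz": 0, "roll": 0}, {"tx": 0, "ty": -45, "tz": 0, "roll": 0}, {"tx": 0, "ty": -52, "tz": 0, "roll": 0}, {"tx": 0, "ty": -59, "tz": 0, "roll": 0}, {"tx": 0, "ty": -66, "tz": 0, "roll": 0}, {"tx": 0, "ty": -73, "tz": 0, "roll": 0}, {"tx": 0, "ty": -80, "tz": 0, "roll": 0}, {"tx": 0, "ty": -86, "tz": 0, "roll": 0}]'

```text
time_s: 11.0
position: [0.5925, -0.1433, 0.0809]
ee_rot: [0.706, 0.041, 0.706, -0.041]
ft_force: [-0.1, 0.7, -0.1]
finger_gap: -0.002
```

```bash
python3 -c "
from m import *
peek('g','green')
go((.5898,-.1765,.08),yaw=84)"
```

```text
pos [ 0.5923 -0.1448  0.081 ] F [-0.   0.5 -0.4] expect [340.3 177.8] []
crop origin 290 137
pos [ 0.5923 -0.1448  0.081 ] t 11.05 tool y yaw 83.2
(0.5898, -0.1765, 0.08) -> txyz mm [  1. -32.   1.]
roll -0.8
```

View pics/z_g.png

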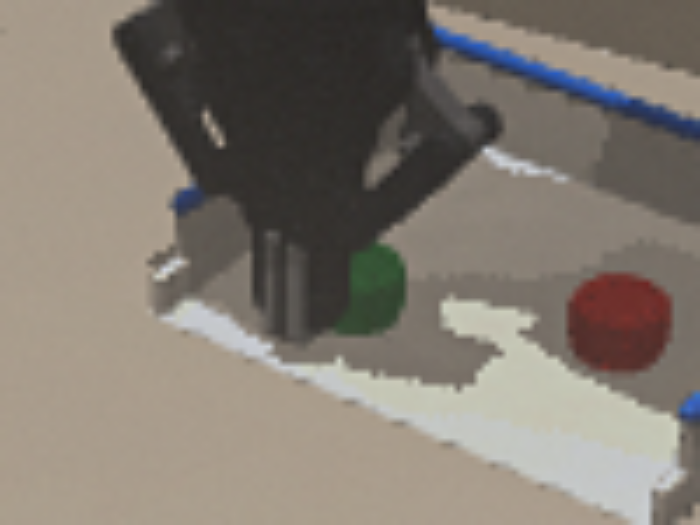

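>>> step_arm --targets '[{"tx": 0, "ty": -7, "tz": 0, "roll": 0}, {"tx": 0, "ty": -14, "tz": 0, "roll": 0}, {"tx": 0, "ty": -21, "tz": 0, "roll": 0}, {"tx": 0, "ty": -28, "tz": 0, "roll": 0}, {"tx": 0, "ty": -35, "tz": 0, "roll": 0}, {"tx": 0, "ty": -42, "tz": 0, "roll": 0}, {"tx": 0, "ty": -47, "tz": 0, "roll": 0}, {"tx": 0, "ty": -50, "tz": 0, "roll": 0}, {"tx": 0, "ty": -50, "tz": 0, "roll": 0}]'

```text
time_s: 11.95
position: [0.5867, -0.1929, 0.081]
ee_rot: [0.706, 0.041, 0.706, -0.042]
ft_force: [0.7, 0.0, 0.7]
finger_gap: -0.002
```

>>> step_arm --targets '[{"tx": 0, "ty": 10, "tz": 0, "roll": 0}, {"tx": -25, "ty": 25, "tz": 0, "roll": 0}, {"tx": -65, "ty": 50, "tz": 0, "roll": 0}, {"tx": -85, "ty": 90, "tz": 0, "roll": 0}, {"tx": -90, "ty": 135, "tz": -20, "roll": -4}, {"tx": -90, "ty": 175, "tz": -45, "roll": -8}, {"tx": -90, "ty": 210, "tz": -75, "roll": -12}, {"tx": -90, "ty": 250, "tz": -100, "roll": -16}, {"tx": -90, "ty": 285, "tz": -125, "roll": -20}, {"tx": -90, "ty": 285, "tz": -125, "roll": -20}, {"tx": -90, "ty": 285, "tz": -125, "roll": -20}]'

```text
time_s: 13.05
position: [0.495, 0.1077, 0.171]
ee_rot: [0.702, -0.083, 0.702, 0.084]
ft_force: [0.0, -1.1, 0.1]
finger_gap: -0.001
```

```bash
python3 -c "
from m import *
look('h')
go((.442,.239,.16),yaw=103)"
```

```text
red top [441.6 244. ] [ 16  15 180] [ 0.505  -0.1915] tray -0.0347 0.0055
red top [363.1 313. ] [ 21  22 369] [ 0.3839 -0.024 ] tray -0.1766 0.1557
red top [319.5 316.5] [ 23  22 380] [0.3845 0.0596] tray -0.187 0.2385
red side [378.2 179.8] [13  9 83] [ 0.509  -0.1949] tray -0.0303 0.0026
red side [401.3 242. ] [ 23  18 267] [ 0.3863 -0.0287] tray -0.1737 0.1513
red side [382.2 269.3] [ 25  19 314] [0.3875 0.0545] tray -0.1834 0.2339
orange side [263.1 302.9] [ 18  19 210] [0.524  0.2198] tray -0.0697 0.4156
orange side [308.5 310.3] [ 19  21 233] [0.4518 0.1972] tray -0.1384 0.3837
orange side [239.  335.5] [ 20  17 234] [0.5183 0.2918] tray -0.0848 0.4862
green top [450.9 206.5] [ 15  14 168] [ 0.5795 -0.2203] tray 0.0429 -0.0133
green side [353.3 164.4] [13  7 66] [ 0.5844 -0.2243] tray 0.0483 -0.0166
pos [0.4963 0.105  0.1711] t 13.15 tool y yaw 103.3
(0.442, 0.239, 0.16) -> txyz mm [ 11. 143. -22.]
roll 0.3
```

View pics/s_h.png

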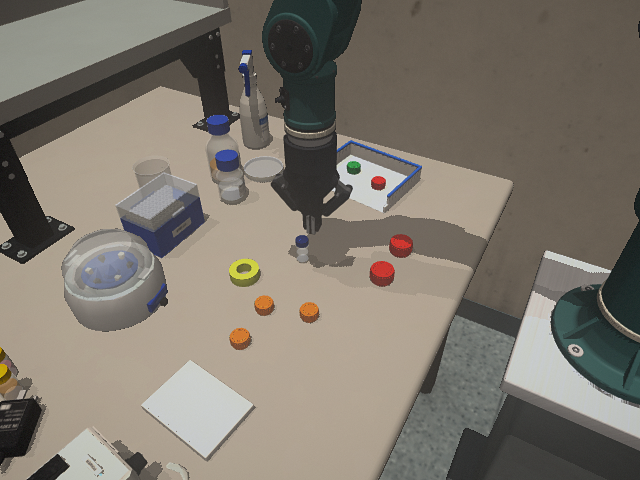

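Red is at about tray (-33, 4) and green at (45, -15), both on the floor. Now orange.

>>> step_arm --targets '[{"tx": 0, "ty": 40, "tz": -10, "roll": 0}, {"tx": 5, "ty": 80, "tz": -18, "roll": -1}, {"tx": 10, "ty": 120, "tz": -23, "roll": -1}, {"tx": 11, "ty": 145, "tz": -23, "roll": -1}, {"tx": 11, "ty": 145, "tz": -23, "roll": -1}, {"tx": 11, "ty": 145, "tz": -23, "roll": -1}]'

```text
time_s: 13.75
position: [0.441, 0.2404, 0.1599]
ee_rot: [0.702, -0.088, 0.701, 0.087]
ft_force: [0.2, 0.0, -0.5]
finger_gap: 0.004
```

```bash
python3 -c "
from m import *
save('wrist','w3')
go((.4406,.241,.08),(.5426,-.158,.08),yaw=104.3)"
```

```text
pos [0.4411 0.2395 0.16  ] t 13.8 tool y yaw 104.1
(0.4406, 0.241, 0.08) -> txyz mm [80.  2. -0.]
(0.5426, -0.158, 0.08) -> txyz mm [  80. -410.    1.]
roll -0.2
```

View pics/w3.png

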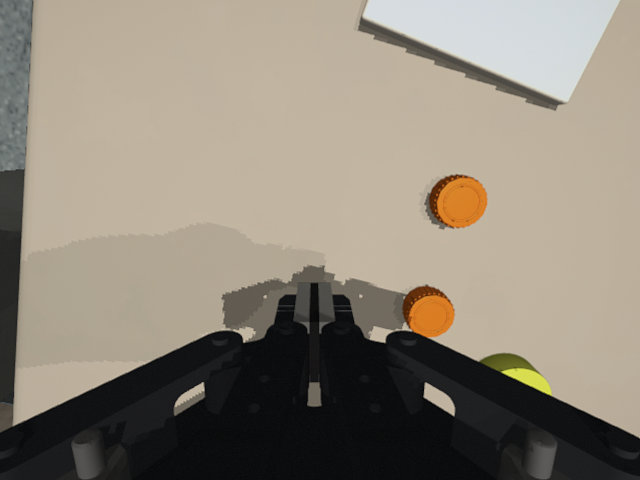

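Wrist view: the fingers at (315,290) have free worktop below them. The two wrong oranges at (458,202) and (430,313) stand well to the side. Descending and starting the push.

>>> step_arm --targets '[{"tx": 30, "ty": 2, "tz": 0, "roll": 0}, {"tx": 60, "ty": 2, "tz": 0, "roll": 0}, {"tx": 76, "ty": 2, "tz": 0, "roll": 0}, {"tx": 80, "ty": 2, "tz": 0, "roll": 0}, {"tx": 80, "ty": -5, "tz": 0, "roll": 0}, {"tx": 80, "ty": -12, "tz": 0, "roll": 0}, {"tx": 80, "ty": -18, "tz": 0, "roll": 0}, {"tx": 80, "ty": -25, "tz": 0, "roll": 0}, {"tx": 80, "ty": -33, "tz": 0, "roll": 0}, {"tx": 80, "ty": -41, "tz": 0, "roll": 0}, {"tx": 80, "ty": -49, "tz": 0, "roll": 0}, {"tx": 80, "ty": -56, "tz": 0, "roll": 0}]'

```text
time_s: 15.0
position: [0.4541, 0.1862, 0.08]
ee_rot: [0.702, -0.088, 0.702, 0.088]
ft_force: [0.7, -0.6, -0.5]
finger_gap: -0.001
```

```bash
python3 -c "
from m import *
peek('i','orange')
go((.5426,-.158,.08),yaw=104.3)"
```

```text
pos [0.4544 0.1848 0.08  ] F [ 0.3 -0.7 -0.2] expect [315.5 295.7] []
crop origin 265 255
pos [0.4544 0.1848 0.08  ] t 15.05 tool y yaw 104.2
(0.5426, -0.158, 0.08) -> txyz mm [   0. -354.    2.]
roll -0.1
```

View pics/z_i.png

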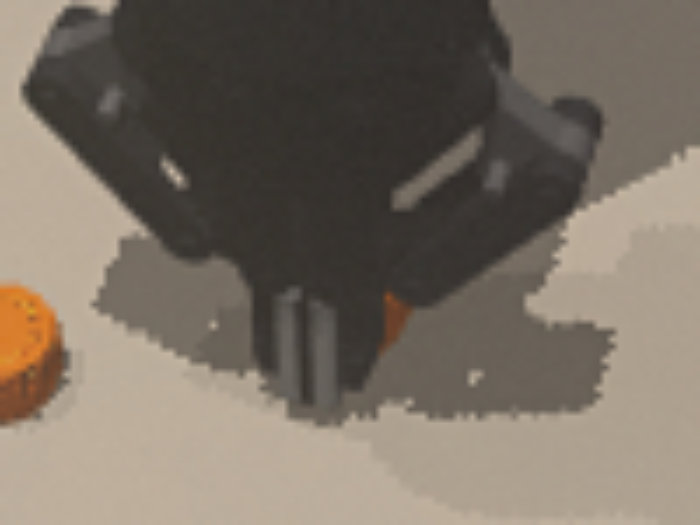

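Orange's right edge is at x≈323.6, with 324.5 expected, so it is centred. Pushing on past the vial.

>>> step_arm --targets '[{"tx": 0, "ty": -7, "tz": 0, "roll": 0}, {"tx": 0, "ty": -16, "tz": 0, "roll": 0}, {"tx": 0, "ty": -25, "tz": 0, "roll": 0}, {"tx": 0, "ty": -34, "tz": 0, "roll": 0}, {"tx": 0, "ty": -43, "tz": 0, "roll": 0}, {"tx": 0, "ty": -52, "tz": 1, "roll": 0}, {"tx": 0, "ty": -61, "tz": 1, "roll": 0}, {"tx": 0, "ty": -70, "tz": 1, "roll": 0}, {"tx": 0, "ty": -79, "tz": 1, "roll": 0}, {"tx": 0, "ty": -88, "tz": 1, "roll": 0}, {"tx": 0, "ty": -96, "tz": 1, "roll": 0}, {"tx": 0, "ty": -103, "tz": 1, "roll": 0}]'

```text
time_s: 16.25
position: [0.4805, 0.0866, 0.0799]
ee_rot: [0.702, -0.088, 0.702, 0.088]
ft_force: [-0.7, -1.3, -1.2]
finger_gap: 0.002
```

```bash
python3 -c "
from m import *
peek('j','orange')
go((.5426,-.158,.08),yaw=104.3)"
```

```text
pos [0.4809 0.0854 0.08  ] F [ 0.7 -1.5 -0.7] expect [330.4 254.9] []
crop origin 280 214
pos [0.4809 0.0854 0.08  ] t 16.3 tool y yaw 104.2
(0.5426, -0.158, 0.08) -> txyz mm [   0. -251.    0.]
roll -0.1
```

View pics/z_j.png

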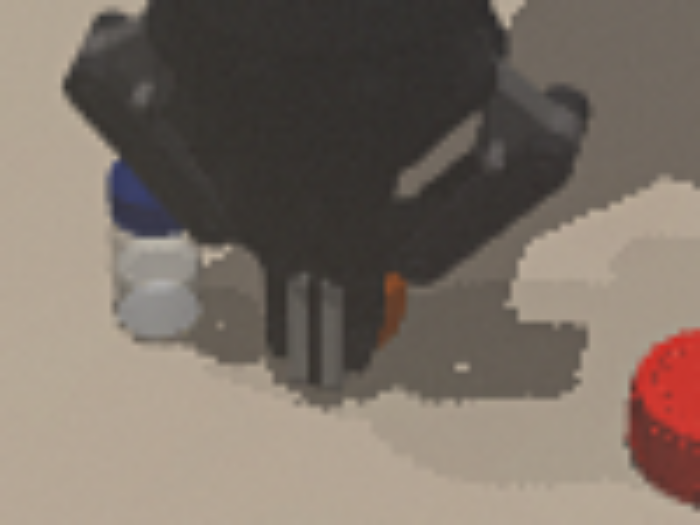

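Orange is centred and the vial at (302,245) still stands upright. Continuing.

>>> step_arm --targets '[{"tx": 0, "ty": -7, "tz": 0, "roll": 0}, {"tx": 0, "ty": -16, "tz": 0, "roll": 0}, {"tx": 0, "ty": -25, "tz": 0, "roll": 0}, {"tx": 0, "ty": -34, "tz": 0, "roll": 0}, {"tx": 0, "ty": -43, "tz": 0, "roll": 0}, {"tx": 0, "ty": -52, "tz": 0, "roll": 0}, {"tx": 0, "ty": -61, "tz": 0, "roll": 0}, {"tx": 0, "ty": -70, "tz": 0, "roll": 0}, {"tx": 0, "ty": -79, "tz": 0, "roll": 0}, {"tx": 0, "ty": -88, "tz": 0, "roll": 0}, {"tx": 0, "ty": -97, "tz": 0, "roll": 0}, {"tx": 0, "ty": -105, "tz": 0, "roll": 0}]'

```text
time_s: 17.5
position: [0.5065, -0.0152, 0.0799]
ee_rot: [0.702, -0.088, 0.702, 0.088]
ft_force: [-0.4, 0.3, -0.9]
finger_gap: 0.003
```

```bash
python3 -c "
from m import *
peek('k','orange')
go((.5426,-.158,.08),yaw=104.3)"
```

```text
pos [ 0.5069 -0.0168  0.08  ] F [0.4 0.1 0.4] expect [343.7 219.9] []
crop origin 293 179
pos [ 0.5069 -0.0168  0.08  ] t 17.55 tool y yaw 104.2
(0.5426, -0.158, 0.08) -> txyz mm [   0. -146.   -0.]
roll -0.1
```

View pics/z_k.png

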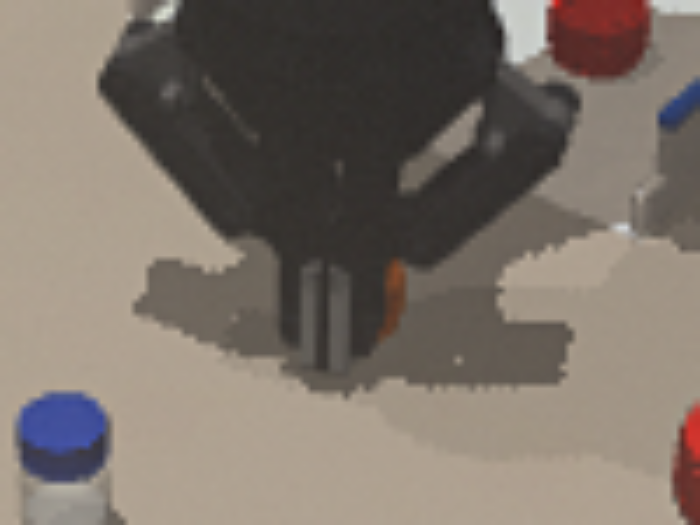

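>>> step_arm --targets '[{"tx": 0, "ty": -7, "tz": 0, "roll": 0}, {"tx": 0, "ty": -15, "tz": 0, "roll": 0}, {"tx": 0, "ty": -24, "tz": 0, "roll": 0}, {"tx": 0, "ty": -33, "tz": 0, "roll": 0}, {"tx": 0, "ty": -42, "tz": 0, "roll": 0}, {"tx": 0, "ty": -50, "tz": 0, "roll": 0}, {"tx": 0, "ty": -57, "tz": 0, "roll": 0}, {"tx": 0, "ty": -64, "tz": 0, "roll": 0}, {"tx": 0, "ty": -71, "tz": 0, "roll": 0}, {"tx": 0, "ty": -78, "tz": 0, "roll": 0}, {"tx": 0, "ty": -85, "tz": 0, "roll": 0}, {"tx": 0, "ty": -91, "tz": 0, "roll": 0}]'

```text
time_s: 18.75
position: [0.5289, -0.1031, 0.0799]
ee_rot: [0.702, -0.088, 0.702, 0.088]
ft_force: [0.2, -0.5, -0.5]
finger_gap: -0.001
```

```bash
python3 -c "
from m import *
peek('l','orange')
go((.5426,-.158,.08),yaw=104.3)"
```

```text
pos [ 0.5293 -0.1044  0.08  ] F [-0.1 -0.6  0.9] expect [353.6 194.1] []
crop origin 303 154
pos [ 0.5293 -0.1044  0.08  ] t 18.8 tool y yaw 104.2
(0.5426, -0.158, 0.08) -> txyz mm [  0. -55.  -0.]
roll -0.1
```

View pics/z_l.png

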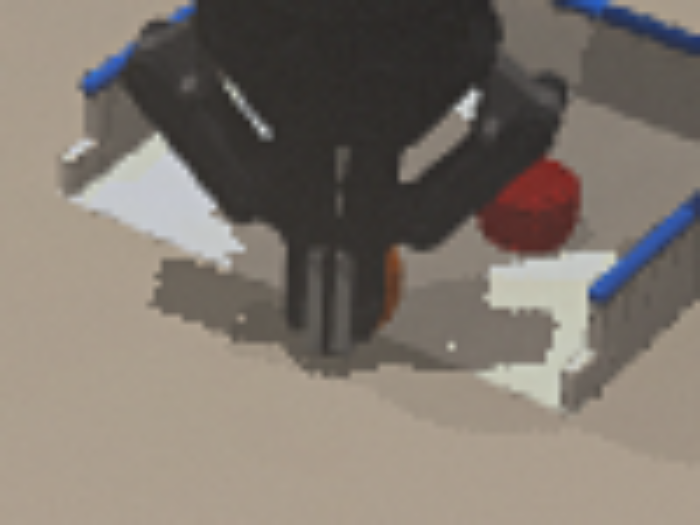

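>>> step_arm --targets '[{"tx": 0, "ty": -6, "tz": 0, "roll": 0}, {"tx": 0, "ty": -13, "tz": 0, "roll": 0}, {"tx": 0, "ty": -20, "tz": 0, "roll": 0}, {"tx": 0, "ty": -27, "tz": 0, "roll": 0}, {"tx": 0, "ty": -34, "tz": 0, "roll": 0}, {"tx": 0, "ty": -41, "tz": 0, "roll": 0}, {"tx": 0, "ty": -48, "tz": 0, "roll": 0}, {"tx": 0, "ty": -54, "tz": 0, "roll": 0}, {"tx": 0, "ty": -59, "tz": 0, "roll": 0}, {"tx": 0, "ty": -62, "tz": 0, "roll": 0}, {"tx": 0, "ty": -62, "tz": 0, "roll": 0}]'

```text
time_s: 19.9
position: [0.5442, -0.1632, 0.0799]
ee_rot: [0.702, -0.088, 0.702, 0.088]
ft_force: [0.4, -0.2, -0.2]
finger_gap: -0.0
```

>>> step_arm --targets '[{"tx": 0, "ty": 10, "tz": 0, "roll": 0}, {"tx": 0, "ty": 25, "tz": 0, "roll": 0}, {"tx": -30, "ty": 40, "tz": 0, "roll": 0}, {"tx": -70, "ty": 50, "tz": 0, "roll": 0}, {"tx": -110, "ty": 70, "tz": 0, "roll": 0}, {"tx": -130, "ty": 110, "tz": 0, "roll": 0}, {"tx": -140, "ty": 155, "tz": 0, "roll": 0}, {"tx": -140, "ty": 200, "tz": 0, "roll": 0}, {"tx": -140, "ty": 245, "tz": -10, "roll": 0}, {"tx": -140, "ty": 290, "tz": -20, "roll": 0}, {"tx": -140, "ty": 330, "tz": -30, "roll": 0}, {"tx": -140, "ty": 330, "tz": -30, "roll": 0}]'

```text
time_s: 21.1
position: [0.4287, 0.1566, 0.2196]
ee_rot: [0.7, -0.092, 0.702, 0.094]
ft_force: [0.3, -0.3, -0.4]
finger_gap: -0.001
```

```bash
python3 -c "
from m import *
look('z')
ct=manip.calibration('top');cs=manip.calibration('side')
a=cv2.imread('pics/t_z.png')[:,:,::-1];print([ (b[0],ray(ct,*b[0],.045).round(4)) for b in blobs(a,'blue') if abs(b[0][0]-300)<20])
b=cv2.imread('pics/s_z.png')[:,:,::-1];print('vial side',[b[0] for b in blobs(b,'blue')],'tape',[x[0] for x in blobs(b,'lime')],[x[0] for x in blobs(a,'lime')])
go()"
```

```text
red top [441.7 244. ] [ 16  15 181] [ 0.505  -0.1917] tray -0.0347 0.0053
red top [363.  313.1] [ 21  23 376] [ 0.3838 -0.0237] tray -0.1768 0.1559
red top [324.  313.8] [ 15  20 169] [0.3889 0.0506] tray -0.1815 0.2302
red side [378.5 180.6] [ 14  12 100] [ 0.5072 -0.1924] tray -0.0324 0.0049
red side [401.2 241.2] [ 22  15 237] [ 0.3873 -0.0307] tray -0.1724 0.1495
red side [382.3 270.4] [ 25  25 341] [0.3863 0.0569] tray -0.1849 0.2361
orange top [437.8 221.8] [ 15  15 177] [ 0.5505 -0.1901] tray 0.0102 0.0129
orange top [193.3 260.4] [10 15 97] [0.5147 0.2955] tray -0.0889 0.4894
orange side [263.2 303.3] [ 18  19 218] [0.5234 0.2205] tray -0.0705 0.4162
orange side [239.  335.6] [ 20  17 237] [0.5182 0.292 ] tray -0.085 0.4864
green top [450.8 206.5] [ 15  14 169] [ 0.5796 -0.2201] tray 0.0429 -0.0131
blue [0.5296 0.0849 0.047 ]
lime [0.6055 0.1553 0.016 ]
[(array([299.7, 240.1]), array([0.5301, 0.0849, 0.045 ]))]
vial side [array([246.3,  51.4]), array([243. ,  65.9]), array([216.9, 119.4]), array([226. , 155.1]), array([404.2, 180.5]), array([301.5, 239.1]), array([156.2, 294.2])] tape [array([243.4, 268.9])] [array([ 71.3, 154.6]), array([262. , 209.8])]
pos [0.4316 0.1519 0.2198] t 21.2 tool y yaw 104.6
```

View pics/s_z.png

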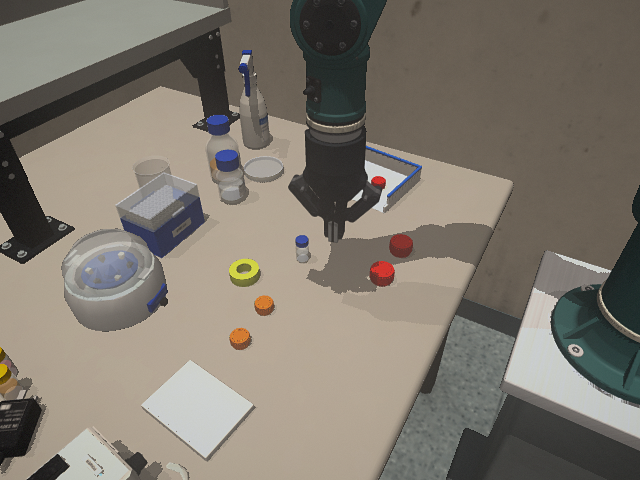

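View pics/t_z.png

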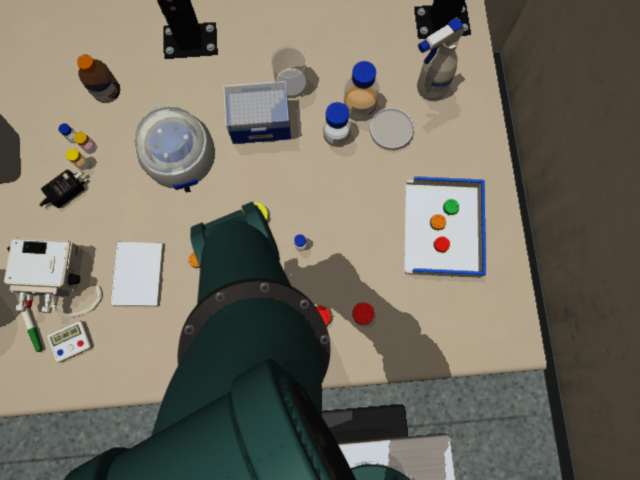

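All three caps are in the tray: red (442,244), orange (438,222) and green (451,206) in the top view. The vial and tape are at the same side-view pixels as at the start, and the arm is clear. Handing in.

```bash
python3 -c "
from cell import manip
print(manip.finish_job())"
```

```text
the job is handed in; nothing more can be done
None
```

I swept the three caps into the tray one at a time with the fingers closed: the small red first, then green, then the orange nearest the base. I handed the job in at about 21 s; no verdict came back.

| Cap | Tray position x, y (mm, last top view) |
|---|---|
| Red | -35, 5 |
| Orange | 10, 13 |
| Green | 43, -13 |

- **Caps:** All three lie within the limits, flat and apart. The side view, where it could see them, agreed to about 5 mm: red in the last picture, green in an earlier one. The arm hid orange and green from the side in the last picture.
- **Vial and tape roll:** Neither moved. The vial was at its starting pixels in both views. The tape was unchanged in the side view only, because the arm partly covered it in the top view and that reading was off by about 19 mm.
- **Contact:** The wrist force stayed around 1–2 N whenever I read it, and the arm was clear of everything at the end.
- **Refused move:** One move call was refused because its rows left out the roll value. Nothing moved, and I sent it again.

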